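# Find the clear manifold cavity with a feeler gauge and seat the new valve cartridge

## Robot

A 6-joint arm with a two-finger parallel gripper is mounted at the origin on a cart in front of the work surface, level with it; the furniture and walls round the work are solid. World frame = base frame: x ahead of the robot, y to its left, z up, the work surface at z = 0. Lengths are in mm, angles in degrees, forces in N, time in s.
With the tool pointing down it reaches from about 350 to 850 mm from the base axis. Payload 8.1 kg.
Tool frame: the origin (TCP) lies on the centre line of the jaws, within the pads' length; the fingertips stand 19 mm ahead of it and the grasp point (between the pads) is the TCP; z points along the fingers, y is the line along which they close (so a half turn about z gives the same grasp; the last joint's range is limited). The gripper opens to 85 mm and grips with 20 to 120 N. Pads are 22 mm wide; open, the fingers measure 114 mm over their backs; the gripper's body (76 mm by 85 mm) begins 54 mm behind the grasp point. The pads swing forward as they close: fully open they stand 13 mm farther back than shut.
Start: joints at [64.435, 7.471, 85.268, -0, 87.261, -4.893], TCP at [211.793, 561.381, 227.292] pointing down, gripper open.
Joint ranges: [-169.43, 169.43], [-51.17, 129.36], [1.28, 143.12], [-76.62, 256.62], [0, 156.53], [-152.29, 152.29]. Speed limits (degrees/s): [136.94, 136.94, 159.86, 180, 180, 180].

## Interface

Orientations are given as [roll, pitch, yaw] about the fixed x, y, z axes, in that order (R = Rz(yaw) Ry(pitch) Rx(roll)).
In Python, from bench import r gives the robot as it stands. The module is installed in compiled form; this text tells all that it offers.
- The arm moves only by the tool servo_tool, never from a script. Its arguments are lists of equal length, an entry for each row: "fingers": the finger opening in m, from 0 to 0.0854; "linear": the shift along the tool's x, y, z in m, a list of three; "rotation": the turn, a rotation vector about the tool's x, y, z in degrees, a list of three. A call has 1 to 10 rows; each row is the pose to reach, as a shift and turn from the pose commanded when the call began, along the tool's axes at that moment; what a row does not reach only later rows make up. A row lasts 1/10 s, in which the tool goes at most 50 mm and 8.59 degrees, less where a joint would pass 70% of its speed; a pose out of reach is approached as far as the arm can. A call with a gripper value outside its range is refused whole. The fingers move at their own pace and stop on an object; "force" is the grip in N (left out, the last holds). Time passes only in rows, so rows that repeat a pose let the fingers close. It gives the time, the measured TCP pose, the force, the opening and the grip force at its end, in the units of the state.
- r.sense(): the state, without advancing time (a new reading comes with each control period).
- r.snapshot(name): name is "side" or "top" or "wrist"; returns a dict with "frame" (420x560x3 uint8, red, green, blue), "fx", "fy", "cx", "cy" (pixels), "camera_from_world" (4x4, takes a point from world to camera coordinates). Camera axes: x right, y up, looking along -z (the intrinsics and any distortion apply to the point x, -y, -z); pixel columns grow to the right and rows downward; lengths in mm; the calibration is good to about 2 mm. A picture is of the moment at which its call begins. There is no depth.
- r.hand_in(): hands the job in; it is judged then, once.
The state is a dict: "time": time; "joint_pos": joint angles; "qd": joint speeds; "joint_efforts": joint torques, N m; "tool_pos": TCP position; "tcp_rot": TCP orientation; "ft_force": force on the tool from outside, world axes, zero at the start; "wrist_torque": the same for the moment, N m; "finger_gap": finger opening in mm; "grip_force": force on a finger pad.
Only numpy, scipy, OpenCV 4.12 (cv2) and the standard library are available. Lean on these libraries where they do the work, as an engineer would, in place of code of your own. Each camera call takes 0.05 s, during which the arm holds its last target. There are 200 camera calls.

## Task

Two of the three cavities in the slanted manifold block still have a leftover sleeve stuck deep inside. Feel the cavities with the plain feeler gauge from the rack until you have touched the bottom of the clear one, then seat the new flanged cartridge in that clear cavity, fully home with its flange flat on the block. Finish with the gauge standing back in the rack, and leave the tin, meter, wooden block, pliers and oil bottle where they are.

Things in the scene. Friction and masses are not known exactly. Their poses are not given: they have to be found in the camera images.
- gauge_grip (a point): centre of the square grip (24 x 24 mm, 42 mm tall, four bare flat sides) at the top of the feeler gauge. z axis runs from foot to grip, x and y are square to the grip's flat sides. The foot is 113 mm below this point
- gauge_foot (a point): end of the gauge's shank, on its axis; same axes as gauge_grip, z from foot to grip
- cartridge_grip (a point): centre of the square grip (24 x 24 mm, 40 mm tall, four bare flat sides) at the top of the new valve cartridge. z axis runs from foot to grip, x and y are square to the grip's flats. The flange's underside is 28 mm and the foot 98 mm below this point
- cartridge_flange (a point): centre of the underside of the cartridge's flange, on its axis; fully home it lies on the cavity's mouth point. z from foot to grip
- gauge: the feeler gauge, a plain steel rod 134 mm long, about 0.2 kg: square grip on top, below it a smooth round shank 18 mm across and 92 mm long with a chamfered foot, no flange. Stands upright in one hole of the rack. Origin at the end of its foot, z toward the grip
- cartridge: the new valve cartridge, steel, 118 mm long, about 0.2 kg: square grip on top, below it a round flange 36 mm across and 8 mm thick, below that a round shank 20 mm across and 70 mm long with three dark seal bands and a chamfered foot. Stands upright in the other hole of the rack. Origin at the end of its foot, z toward the grip
- manifold: aluminium block with a 70 x 180 mm slanted top face, fixed on a dark steel bracket, its front turned to the robot's right, toward the rack; three cavities 60 mm apart, face centre about 113 mm above the bench. In two of them a leftover sleeve is stuck fast: it stops the gauge rigidly 36 to 48 mm below the mouth.. Origin under the bracket's centre, z up, x to the back
- rack: plain wooden block 70 x 160 mm, 60 mm tall, fixed on the bench to the right and in front of the manifold, with two upright round holes; gauge and cartridge stand on the floors of the holes, which one in which differs. Origin under its centre, z up
- cavity_1 (a point): mouth of the left end (nearest the robot) cavity of the manifold block: bore centre in the plane of the top face. z axis points out of the cavity along the bore, tilted 25 degrees from vertical toward the manifold's front; y axis runs along the row of cavities toward cavity 1; parts go in along -z. Round bore 23 mm wide, 2 mm chamfer. If clear it is 75 mm deep to a flat floor
- cavity_2 (a point): mouth of the middle cavity of the manifold block: bore centre in the plane of the top face. z axis points out of the cavity along the bore, tilted 25 degrees from vertical toward the manifold's front; y axis runs along the row of cavities toward cavity 1; parts go in along -z. Round bore 23 mm wide, 2 mm chamfer. If clear it is 75 mm deep to a flat floor
- cavity_3 (a point): mouth of the right end (farthest from the robot) cavity of the manifold block: bore centre in the plane of the top face. z axis points out of the cavity along the bore, tilted 25 degrees from vertical toward the manifold's front; y axis runs along the row of cavities toward cavity 1; parts go in along -z. Round bore 23 mm wide, 2 mm chamfer. If clear it is 75 mm deep to a flat floor
- rack_hole_1 (a point): mouth of the left hole of the rack (+y end): its centre, in the plane of the rack's top face, z up, y toward hole 1 along the row. Upright round hole 24 mm wide, 50 mm deep, 2 mm chamfer
- rack_hole_2 (a point): mouth of the right hole of the rack (-y end), 90 mm from the left one and like it
- grease_tin: round metal tin with a lid, 66 mm across, 52 mm tall, on the bench near the robot. Bystander; origin under its centre
- multimeter: hand-held meter lying on its back, 138 x 68 x 42 mm. Bystander; origin under its centre
- wood_packer: plain wooden block lying flat, 45 x 95 x 32 mm, between the robot and the manifold. Bystander; origin under its centre
- pliers: combination pliers lying flat, 49 x 149 x 13 mm, right of the rack. Bystander; origin under its centre
- oil_bottle: small bottle with a long pointed spout, 46 mm across, 131 mm tall, on the robot's side of the rack. Bystander; origin under its centre
Mind the look-alikes: they are no part of the job. What is shaped like the cartridge but red is not meant.

How it is judged:
By the outcome, as a careful person would: the job done as asked, in the order asked, and still so for the second after the job is handed in, with the robot touching nothing.
It also fails if it takes over 72 s, if anything falls off the work surface, if the arm or the gripper's body presses on something with over 40 N, if the wrist force passes 120 N, or if a joint passes its speed limit or range.

## Working session

There is one attempt and no reset: what is moved stays moved. The work goes in short steps, Python scripts to look and compute and a tool call to move; the robot and the scene stay as the last step left them, time stands still between calls to the robot, and variables do not carry over. Pictures are saved under pics/ and viewed, at most 10 in all, crops included, and the job is handed in when it is done.

Besides the shell and the picture viewer there is one more tool, called after ">>>" in YAML: its name, and indented under it one key for each argument. servo_tool: Moves the arm, as the interface text tells. Its arguments: {"type":"object","properties":{"fingers":{"type":"array","items":{"type":"number"}},"linear":{"type":"array","items":{"type":"array","items":{"type":"number"}}},"rotation":{"type":"array","items":{"type":"array","items":{"type":"number"}}},"force":{"type":"number"}},"required":["fingers","linear","rotation"]}

```bash
mkdir -p pics; python3 - <<'E'
from bench import r
import cv2,json,numpy as np
for n in("top","side"):
    s=r.snapshot(n); cv2.imwrite(f"pics/{n}0.png",s["frame"][...,::-1])
    np.savez(f"pics/{n}0.npz",**s)
    print(n,[s[k] for k in("fx","fy","cx","cy")],np.round(s["camera_from_world"],4).tolist(), [k for k in s])
print(r.sense())
E
```

```text
top [456.8650252474955, 456.8650252474955, 285.1850356005842, 204.04850422937977] [[-0.008, -1.0, 0.0046, -292.6026], [0.9936, -0.0074, 0.1127, -504.7604], [-0.1127, 0.0054, 0.9936, -1143.4478], [0.0, 0.0, 0.0, 1.0]] ['frame', 'fx', 'fy', 'cx', 'cy', 'camera_from_world']
side [530.1047723260451, 530.1047723260451, 280.76443921087514, 211.59278466081557] [[-0.9946, -0.1015, -0.0194, 484.5961], [0.0263, -0.4305, 0.9022, -243.7327], [-0.0999, 0.8969, 0.4308, -730.7949], [0.0, 0.0, 0.0, 1.0]] ['frame', 'fx', 'fy', 'cx', 'cy', 'camera_from_world']
{'time': 0.1, 'joint_pos': array([ 6.44352392e+01,  7.51377090e+00,  8.53242367e+01, -1.56746553e-03,
        8.72604172e+01, -4.89406290e+00]), 'qd': array([ 0.0277054 , -0.15363838, -0.13445502, -0.08621436,  0.018668  ,
       -0.05230977]), 'joint_efforts': array([ 1.56075130e-03, -5.70949030e+01, -5.01944590e+01, -9.67197889e-05,
        8.00952403e-03,  2.51154984e-05]), 'tool_pos': array([211.5764034 , 560.91588424, 226.30668419]), 'tcp_rot': array([-1.79901800e+02, -6.83714075e-03,  1.59329372e+02]), 'ft_force': array([ 0.34556201, -0.19895065, -0.09070898]), 'wrist_torque': array([-0.05056786,  0.03431437,  0.02830825]), 'grip_force': 0.0, 'finger_gap': 85.43937072856663}
```

View pics/top0.png

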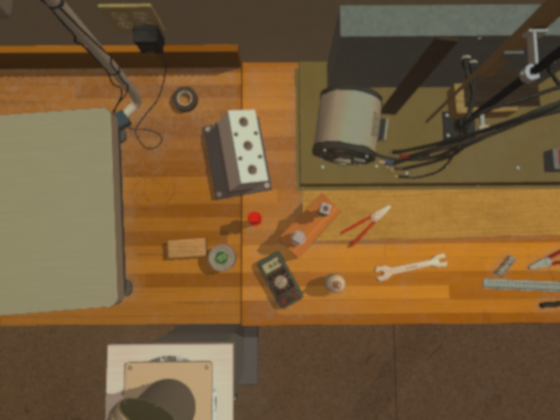

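View pics/side0.png

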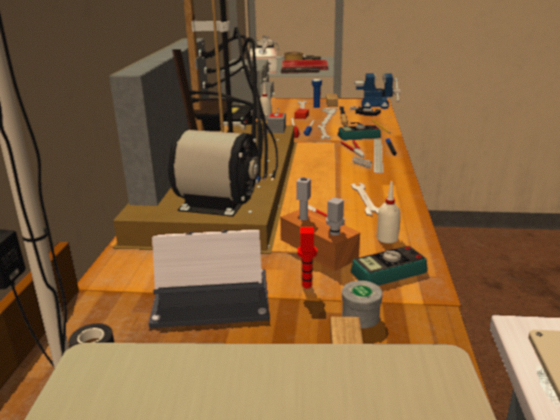

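The top view shows the manifold cavities at about (243,121), (248,146) and (252,170), and the rack parts at about (325,209) and (297,238). The red decoy is at (254,218). I'll zoom in on both views.

```bash
cat > h.py <<'E'
import numpy as np,cv2
from scipy.spatial.transform import Rotation as R
def proj(s,p):
    T=s["camera_from_world"];c=T[:3,:3]@np.array(p,float)+T[:3,3]
    return np.array([s["cx"]+s["fx"]*c[0]/-c[2], s["cy"]-s["fy"]*c[1]/-c[2]])
def ray(s,u,v):
    T=s["camera_from_world"];d=np.array([(u-s["cx"])/s["fx"],-(v-s["cy"])/s["fy"],-1.])
    return -T[:3,:3].T@T[:3,3], T[:3,:3].T@d
def atz(s,u,v,z):
    o,d=ray(s,u,v); return o+d*(z-o[2])/d[2]
def crop(s,x0,y0,w,h,k):
    return cv2.resize(s["frame"][y0:y0+h,x0:x0+w,::-1],None,fx=k,fy=k,interpolation=cv2.INTER_CUBIC)
E
python3 - <<'E'
from h import *
t=dict(np.load("pics/top0.npz"));s=dict(np.load("pics/side0.npz"))
a=crop(t,195,95,160,170,3.5)
b=crop(s,270,165,100,170,3.5)[:595]
im=np.hstack([a[:595,:445],b]);print(im.shape)
cv2.imwrite("pics/c1.png",im)
for n,u,v,z in(("c1",252,170,100),("c2",248,146,113),("c3",243,121,113),("A",325,209,140),("B",297,238,130),("red",254,218,118)):print(n,atz(t,u,v,z).round(0))
E
```

```text
(595, 795, 3)
c1 [ 578. -216.  100.]
c2 [ 635. -207.  113.]
c3 [ 697. -195.  113.]
A [ 478. -388.  140.]
B [ 411. -323.  130.]
red [ 460. -222.  118.]
```

View pics/c1.png

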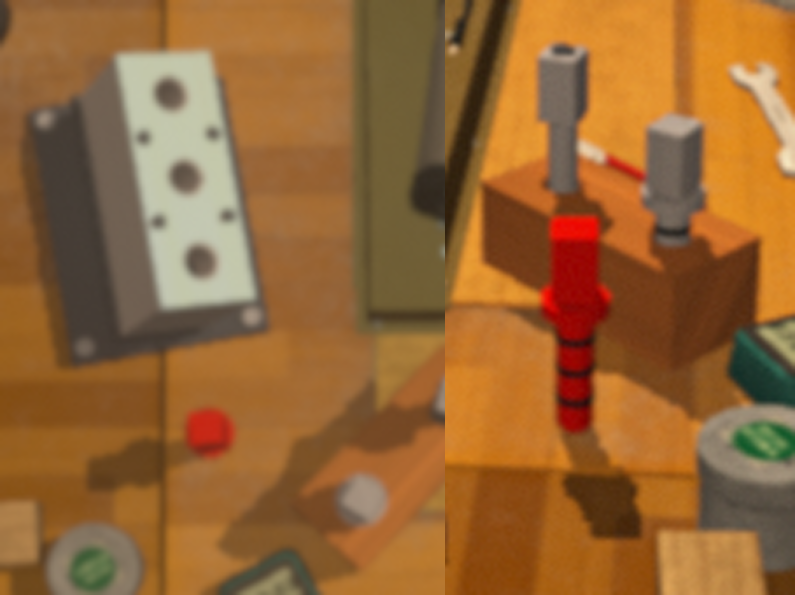

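Cavities 3, 2 and 1 are at crop positions (170,94), (185,177) and (200,261). The gauge (thin shank, no flange) is in the far rack hole and the cartridge (flange) is in the near one. The face slopes toward −y. Next I'll work out the moves to a viewpoint above the rack.

```bash
cat >> h.py <<'E'
def cur(st): return np.array(st["tool_pos"]),R.from_euler("xyz",st["tcp_rot"],degrees=True)
def delta(p0,R0,p,Rt):
    print("lin",(R0.inv().apply(np.array(p)-p0)/1000).round(4).tolist(),"rot",np.degrees((R0.inv()*Rt).as_rotvec()).round(2).tolist())
def down(yaw): return R.from_euler("xyz",[180,0,yaw],degrees=True)
E
python3 - <<'E'
from h import *
from bench import r
t=dict(np.load("pics/top0.npz"));s=dict(np.load("pics/side0.npz"))
for n,u,v in(("c1",252.1,169.6),("c2",247.9,145.6),("c3",243.6,121.9)):print(n,atz(t,u,v,113).round(1))
o,d=ray(s,303.7,178.7);print("gauge z144",atz(s,303.7,178.7,144).round(1),"cart z128",atz(s,335.7,199.6,128).round(1))
print(atz(t,195+360/3.5,95+498/3.5,128).round(1))
p,Rc=cur(r.sense())
for w,y in(([300,520,400],150),([500,150,400],105)):delta(p,Rc,w,down(y))
p,Rc=np.array([500,150,400]),down(105)
delta(p,Rc,[430,-330,330],down(45))
E
```

```text
c1 [ 576.9 -217.2  113. ]
c2 [ 635.8 -207.1  113. ]
c3 [ 694.7 -196.5  113. ]
gauge z144 [ 477.7 -388.7  144. ] cart z128 [ 412.8 -325.7  128. ]
[ 413.1 -324.8  128. ]
lin [-0.0972, -0.0074, -0.1737] rot [-0.1, 0.0, 9.33]
lin [-0.4149, -0.2829, -0.1733] rot [-0.09, 0.04, 54.33]
lin [-0.4455, -0.1918, 0.07] rot [0.0, -0.0, 60.0]
```

>>> servo_tool:
  fingers: [0.05, 0.05, 0.05, 0.05, 0.05, 0.05, 0.05, 0.05, 0.05, 0.05]
  linear:
    - [-0.05, -0.004, -0.09]
    - [-0.097, -0.007, -0.174]
    - [-0.097, -0.007, -0.174]
    - [-0.097, -0.007, -0.174]
    - [-0.415, -0.283, -0.174]
    - [-0.415, -0.283, -0.174]
    - [-0.415, -0.283, -0.174]
    - [-0.415, -0.283, -0.174]
    - [-0.415, -0.283, -0.174]
    - [-0.415, -0.283, -0.174]
  rotation:
    - [0, 0, 5]
    - [0, 0, 9.3]
    - [0, 0, 9.3]
    - [0, 0, 9.3]
    - [0, 0, 54.3]
    - [0, 0, 54.3]
    - [0, 0, 54.3]
    - [0, 0, 54.3]
    - [0, 0, 54.3]
    - [0, 0, 54.3]

```text
time: 1.1
tool_pos: [443.0, 254.7, 400.9]
tcp_rot: [-180.0, 0.0, 104.7]
ft_force: [0.8, 0.3, 0.9]
finger_gap: 49.7
grip_force: 0.0
```

>>> servo_tool:
  fingers: [0.05, 0.05, 0.05, 0.05, 0.05, 0.05, 0.05, 0.05, 0.05, 0.05]
  linear:
    - [-0.562, -0.161, 0.071]
    - [-0.562, -0.161, 0.071]
    - [-0.562, -0.161, 0.071]
    - [-0.562, -0.161, 0.071]
    - [-0.562, -0.161, 0.071]
    - [-0.562, -0.161, 0.071]
    - [-0.562, -0.161, 0.071]
    - [-0.562, -0.161, 0.071]
    - [-0.562, -0.161, 0.071]
    - [-0.562, -0.161, 0.071]
  rotation:
    - [0, 0, 60]
    - [0, 0, 60]
    - [0, 0, 60]
    - [0, 0, 60]
    - [0, 0, 60]
    - [0, 0, 60]
    - [0, 0, 60]
    - [0, 0, 60]
    - [0, 0, 60]
    - [0, 0, 60]

```text
time: 2.1
tool_pos: [433.7, -241.6, 340.5]
tcp_rot: [-180.0, -0.0, 45.0]
ft_force: [0.5, 0.4, -0.4]
finger_gap: 49.9
grip_force: 0.0
```

```bash
python3 - <<'E'
from h import *
from bench import r
w=r.snapshot("wrist");np.savez("pics/w1.npz",**w);cv2.imwrite("pics/w1.png",w["frame"][...,::-1])
st=r.sense();print(st["time"],st["tool_pos"],st["tcp_rot"],st["joint_pos"].round(1))
for p in([477.7,-388.5,144],[413,-325,128]):print(proj(w,p))
E
```

```text
2.15 [ 432.13509789 -247.93825438  338.16921304] [-179.94351816    0.23342349   44.76437929] [-35.6  -9.3  90.5  -0.2  99.    9.6]
[382.48326881 243.79765816]
[310.26970437 239.75927233]
```

View pics/w1.png

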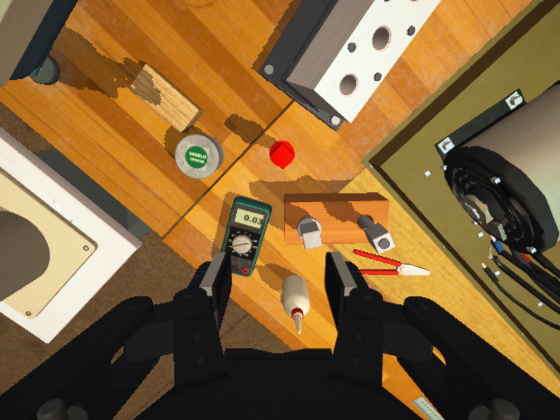

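The wrist view shows the gauge top at (382,243) and the cartridge top at (311,240), both matching the projected positions. I'll zoom in to get the grip yaws.

```bash
python3 - <<'E'
from h import *
w=dict(np.load("pics/w1.npz"))
cv2.imwrite("pics/c2.png",crop(w,285,195,120,70,6.5))
# projected squares for yaw candidates
T=w["camera_from_world"]
print("cam pos",-T[:3,:3].T@T[:3,3]); print("image right in world",T[0,:3].round(3),"image down",(-T[1,:3]).round(3))
E
```

```text
cam pos [ 485.29194667 -191.30557448  486.94063105]
image right in world [ 0.707 -0.708  0.   ] image down [-0.679 -0.677  0.285]
```

View pics/c2.png

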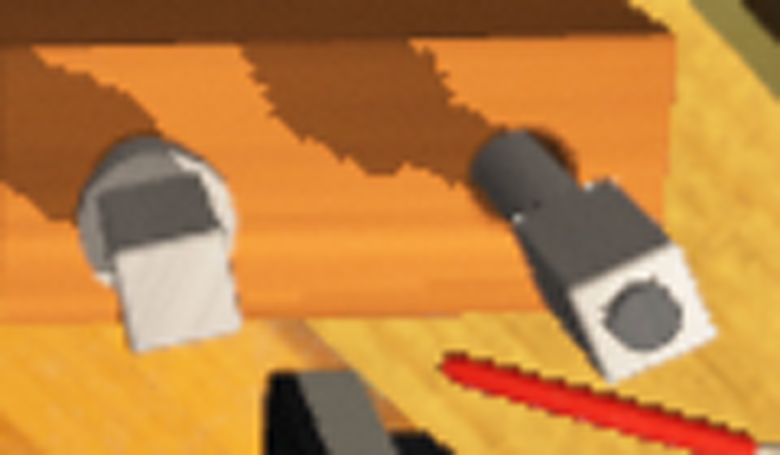

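The gauge top corners are at (570,290), (678,247), (718,333) and (612,381). The cartridge top corners are at (114,262), (224,236), (241,327) and (135,352), both in crop pixels.

```bash
python3 - <<'E'
from h import *
from bench import r
w=dict(np.load("pics/w1.npz"))
for n,c,z in(("gauge",[(570,290),(678,247),(718,333),(612,381)],144),("cart",[(114,262),(224,236),(241,327),(135,352)],128)):
    P=np.array([atz(w,285+u/6.5,195+v/6.5,z) for u,v in c])
    e=np.roll(P,-1,0)-P
    print(n,P.mean(0).round(1),np.linalg.norm(e,axis=1).round(1),(np.degrees(np.arctan2(e[:,1],e[:,0]))%90).round(1))
E
```

```text
gauge [ 479.7 -389.3  144. ] [22.1 20.6 22.4 21.9] [68.9 73.6 72.4 72.6]
cart [ 414.5 -327.7  128. ] [22.9 20.5 22.4 20.5] [59.2 57.2 59.4 58.6]
```

```bash
python3 - <<'E'
from h import *
from bench import r
p,Rc=cur(r.sense());print(p)
delta(p,Rc,[479,-389,190],down(71.5));
E
```

```text
[ 432.13509789 -247.93825438  338.16921304]
lin [-0.0655, 0.1333, 0.1483] rot [-0.11, 0.22, -26.74]
```

>>> servo_tool:
  fingers: [0.05, 0.05, 0.05, 0.05, 0.05, 0.05, 0.05, 0.05]
  linear:
    - [-0.0655, 0.133, 0.06]
    - [-0.0655, 0.133, 0.11]
    - [-0.0655, 0.133, 0.148]
    - [-0.0655, 0.133, 0.148]
    - [-0.0655, 0.133, 0.148]
    - [-0.0655, 0.133, 0.148]
    - [-0.0655, 0.133, 0.148]
    - [-0.0655, 0.133, 0.148]
  rotation:
    - [0, 0, -8]
    - [0, 0, -16]
    - [0, 0, -26.7]
    - [0, 0, -26.7]
    - [0, 0, -26.7]
    - [0, 0, -26.7]
    - [0, 0, -26.7]
    - [0, 0, -26.7]

```text
time: 2.95
tool_pos: [483.3, -380.0, 196.2]
tcp_rot: [179.8, 0.1, 71.7]
ft_force: [-0.3, 0.5, -0.6]
finger_gap: 50.1
grip_force: 0.0
```

```bash
python3 - <<'E'
from h import *
from bench import r
p,Rc=cur(r.sense());print(p)
delta(p,Rc,[479,-389,125],down(71.5));
E
```

```text
[ 483.31379378 -379.99700501  196.19033363]
lin [-0.0098, -0.0016, 0.0712] rot [0.23, 0.09, 0.25]
```

>>> servo_tool:
  fingers: [0.05, 0.05, 0.05, 0.05, 0.05, 0.05]
  linear:
    - [-0.01, -0.0015, 0.0]
    - [-0.01, -0.0015, 0.0]
    - [-0.01, -0.0015, 0.03]
    - [-0.01, -0.0015, 0.06]
    - [-0.01, -0.0015, 0.071]
    - [-0.01, -0.0015, 0.071]
  rotation:
    - [0, 0, 0]
    - [0, 0, 0]
    - [0, 0, 0]
    - [0, 0, 0]
    - [0, 0, 0]
    - [0, 0, 0]

```text
time: 3.55
tool_pos: [476.5, -388.0, 120.2]
tcp_rot: [-179.8, -0.1, 71.7]
ft_force: [0.8, 0.3, 1.1]
finger_gap: 50.3
grip_force: 0.0
```

>>> servo_tool:
  fingers: [0.03, 0.0, 0.0, 0.0, 0.0, 0.0, 0.0]
  linear:
    - [0, 0, 0]
    - [0, 0, 0]
    - [0, 0, 0]
    - [0, 0, 0]
    - [0, 0, 0]
    - [0, 0, 0]
    - [0, 0, 0]
  rotation:
    - [0, 0, 0]
    - [0, 0, 0]
    - [0, 0, 0]
    - [0, 0, 0]
    - [0, 0, 0]
    - [0, 0, 0]
    - [0, 0, 0]
  force: 80

```text
time: 4.25
tool_pos: [478.7, -390.2, 124.6]
tcp_rot: [179.8, 0.1, 71.7]
ft_force: [-0.9, -1.3, 6.9]
finger_gap: 21.9
grip_force: 80.8
```

```bash
cat >> h.py <<'E'
C={1:np.array([576.9,-217.2,113.]),2:np.array([635.8,-207.1,113.]),3:np.array([694.7,-196.5,113.])}
ym=C[1]-C[3];ym/=np.linalg.norm(ym)
xm=np.cross(ym,[0,0,1])
cz=-xm*np.sin(np.radians(25))+np.array([0,0,np.cos(np.radians(25))])
def tilt(yaw):
    z=-cz; D=down(yaw); a=np.cross([0,0,-1],z); return R.from_rotvec(a/np.linalg.norm(a)*np.radians(25))*D
E
python3 - <<'E'
from h import *
from bench import r
p,Rc=cur(r.sense());print(cz)
G=114.6
delta(p,Rc,p+[0,0,130],Rc)
q=p+[0,0,130]
delta(q,Rc,C[1]+cz*(G+30),tilt(71.5))
delta(p,Rc,C[1]+cz*(G+30),tilt(71.5))
print(C[1]+cz*(G+30),tilt(71.5).as_euler("xyz",degrees=True))
E
```

```text
[ 0.07314248 -0.41624076  0.90630779]
lin [-0.0002, 0.0005, -0.13] rot [0.0, 0.0, 0.0]
lin [0.1412, 0.0679, 0.0106] rot [12.08, 22.11, 0.26]
lin [0.141, 0.0683, -0.1194] rot [12.08, 22.11, 0.26]
[ 587.47640219 -277.3884144   244.05210601] [-167.4690149   -21.80954533   69.07652218]
```

>>> servo_tool:
  fingers: [0, 0, 0, 0, 0, 0, 0, 0, 0, 0]
  linear:
    - [0, 0, -0.04]
    - [0, 0, -0.09]
    - [0, 0, -0.13]
    - [0, 0, -0.13]
    - [0.047, 0.023, -0.127]
    - [0.094, 0.046, -0.124]
    - [0.141, 0.068, -0.119]
    - [0.141, 0.068, -0.119]
    - [0.141, 0.068, -0.119]
    - [0.141, 0.068, -0.119]
  rotation:
    - [0, 0, 0]
    - [0, 0, 0]
    - [0, 0, 0]
    - [0, 0, 0]
    - [4, 7.4, 0]
    - [8, 14.8, 0.2]
    - [12.1, 22.1, 0.3]
    - [12.1, 22.1, 0.3]
    - [12.1, 22.1, 0.3]
    - [12.1, 22.1, 0.3]

```text
time: 5.25
tool_pos: [586.2, -277.1, 242.1]
tcp_rot: [-167.3, -21.8, 69.0]
ft_force: [0.8, -0.0, -1.2]
finger_gap: 22.0
grip_force: 80.2
```

```bash
python3 - <<'E'
from h import *
from bench import r
w=r.snapshot("side");t=r.snapshot("top")
st=r.sense();p,Rc=cur(st);print(p,st["tcp_rot"],st["joint_pos"].round(1),st["finger_gap"],st["ft_force"])
G=114.6
foot=p+Rc.apply([0,0,G]);print("foot",foot.round(1),(foot-C[1]).round(1), "along",np.dot(foot-C[1],cz).round(1))
delta(p,Rc,C[1]+cz*(G+8),tilt(71.5))
a=crop(w,200,150,130,170,3.4);b=crop(t,200,80,105,170,3.4);cv2.imwrite("pics/c3.png",np.hstack([a,b]))
print(proj(w,foot),proj(t,foot),proj(w,C[1]),proj(t,C[1]),proj(w,C[2]))
E
```

```text
[ 586.19381137 -277.52325975  244.0426688 ] [-167.51145803  -21.74943083   69.00903964] [-39.   31.5  57.7  17.1 109.3 -17.4] 21.581993946864948 [-0.20813662 -0.07357153 -1.35697756]
foot [ 577.9 -229.9  140.1] [  1.  -12.7  27.1] along 30.0
lin [0.0006, 0.0011, 0.022] rot [0.07, 0.05, -0.07]
[241.27866584 213.36343085] [256.74946348 166.94607624] [241.41953101 230.36685649] [252.09217183 169.58022961] [207.35813776 232.02265183]
```

View pics/c3.png

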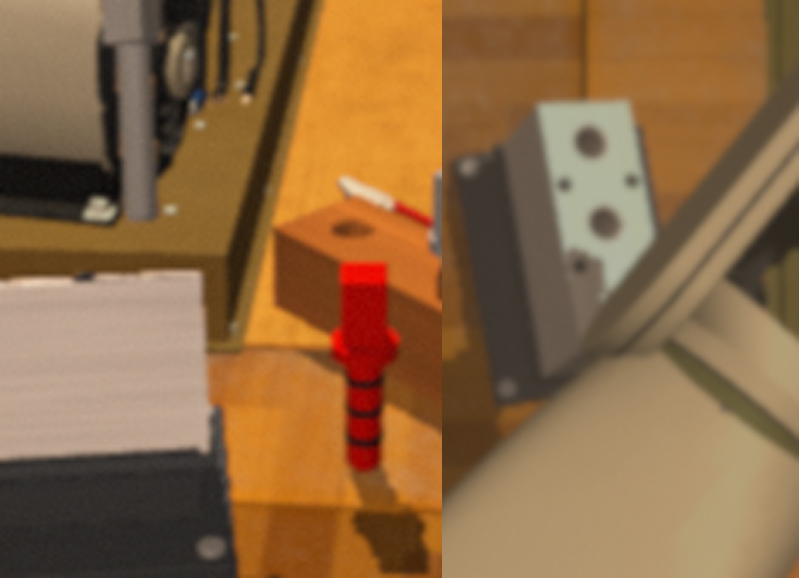

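The side view shows the gauge foot at about (241.5,213), exactly as predicted, so the gauge is held straight. Now I'll feel cavity 1.

>>> servo_tool:
  fingers: [0, 0, 0, 0, 0, 0, 0, 0, 0, 0]
  linear:
    - [0.0006, 0.001, 0.008]
    - [0.0006, 0.001, 0.016]
    - [0.0006, 0.001, 0.022]
    - [0.0006, 0.001, 0.022]
    - [0.0006, 0.001, 0.03]
    - [0.0006, 0.001, 0.036]
    - [0.0006, 0.001, 0.043]
    - [0.0006, 0.001, 0.05]
    - [0.0006, 0.001, 0.057]
    - [0.0006, 0.001, 0.06]
  rotation:
    - [0, 0, 0]
    - [0, 0, 0]
    - [0, 0, 0]
    - [0, 0, 0]
    - [0, 0, 0]
    - [0, 0, 0]
    - [0, 0, 0]
    - [0, 0, 0]
    - [0, 0, 0]
    - [0, 0, 0]

```text
time: 6.35
tool_pos: [582.6, -250.5, 185.6]
tcp_rot: [-167.1, -21.9, 68.9]
ft_force: [-0.4, 0.0, -2.2]
finger_gap: 22.0
grip_force: 80.2
```

```bash
cat > q.py <<'E'
from h import *
from bench import r
import sys
k=int(sys.argv[1]);G=float(sys.argv[2])
st=r.sense();p,Rc=cur(st)
foot=p+Rc.apply([0,0,G]);d=foot-C[k]
M=np.array([-xm,ym,0*xm]);ex=np.cross(ym,cz)
print("t",st["time"],"depth",-(d@cz).round(1),"lat ex,ym",(d@ex).round(1),(d@ym).round(1),"F ex,ym,cz",(st["ft_force"]@np.array([ex,ym,cz]).T).round(1),"gap",round(st["finger_gap"],1),"lat in tool",Rc.inv().apply(d).round(1))
E
python3 q.py 1 114.6
```

```text
t 6.35 depth 34.5 lat ex,ym 0.6 0.5 F ex,ym,cz [-0.8  0.4 -2. ] gap 22.0 lat in tool [ 0.2 -0.6 34.5]
```

>>> servo_tool:
  fingers: [0, 0, 0, 0]
  linear:
    - [0, 0, 0.002]
    - [0, 0, 0.004]
    - [0, 0, 0.006]
    - [0, 0, 0.006]
  rotation:
    - [0, 0, 0]
    - [0, 0, 0]
    - [0, 0, 0]
    - [0, 0, 0]

```text
time: 6.75
tool_pos: [582.9, -249.4, 183.2]
tcp_rot: [-167.4, -21.8, 69.0]
ft_force: [-0.8, -2.6, 4.6]
finger_gap: 21.5
grip_force: 81.1
```

```bash
python3 q.py 1 114.6
```

```text
t 6.75 depth 37.1 lat ex,ym 0.1 -0.3 F ex,ym,cz [-0.3  1.2  5.2] gap 21.5 lat in tool [ 0.2  0.2 37.1]
```

>>> servo_tool:
  fingers: [0, 0, 0, 0]
  linear:
    - [0, 0, 0.0015]
    - [0, 0, 0.003]
    - [0, 0, 0.003]
    - [0, 0, 0.003]
  rotation:
    - [0, 0, 0]
    - [0, 0, 0]
    - [0, 0, 0]
    - [0, 0, 0]

```text
time: 7.15
tool_pos: [583.2, -249.4, 183.0]
tcp_rot: [-167.6, -21.8, 69.0]
ft_force: [-3.6, -5.9, 16.6]
finger_gap: 21.8
grip_force: 82.6
```

```bash
python3 q.py 1 114.6
```

```text
t 7.15 depth 37.2 lat ex,ym -0.3 -0.8 F ex,ym,cz [ 2.3  4.5 17.2] gap 21.8 lat in tool [ 0.1  0.8 37.2]
```

Cavity 1 has a rigid stop at 37 mm, which is a sleeve. I'll retract and move to cavity 2.

```bash
python3 - <<'E'
from h import *
from bench import r
p,Rc=cur(r.sense());T=tilt(71.5)
print(T.inv().apply(C[2]-C[1]).round(1))
E
```

```text
[28.3 52.6 -0.1]
```

>>> servo_tool:
  fingers: [0, 0, 0, 0]
  linear:
    - [0, 0, -0.02]
    - [0, 0, -0.04]
    - [0, 0, -0.06]
    - [0, 0, -0.06]
  rotation:
    - [0, 0, 0]
    - [0, 0, 0]
    - [0, 0, 0]
    - [0, 0, 0]

```text
time: 7.55
tool_pos: [588.0, -274.3, 236.3]
tcp_rot: [-167.6, -21.8, 69.0]
ft_force: [1.8, -0.2, -0.6]
finger_gap: 21.8
grip_force: 80.3
```

>>> servo_tool:
  fingers: [0, 0, 0, 0]
  linear:
    - [0.0142, 0.0263, 0]
    - [0.0283, 0.0526, 0]
    - [0.0283, 0.0526, 0]
    - [0.0283, 0.0526, 0]
  rotation:
    - [0, 0, 0]
    - [0, 0, 0]
    - [0, 0, 0]
    - [0, 0, 0]

```text
time: 7.95
tool_pos: [645.6, -261.5, 230.7]
tcp_rot: [-167.1, -21.9, 69.0]
ft_force: [-0.7, 0.7, -1.2]
finger_gap: 21.8
grip_force: 80.2
```

```bash
python3 q.py 2 114.6
```

```text
t 7.95 depth -15.5 lat ex,ym 0.2 0.2 F ex,ym,cz [ 0.2  0.6 -1.5] gap 21.8 lat in tool [  0.1  -0.4 -15.5]
```

>>> servo_tool:
  fingers: [0, 0, 0, 0, 0, 0, 0, 0, 0]
  linear:
    - [0, 0, 0.007]
    - [0, 0, 0.014]
    - [0, 0, 0.021]
    - [0, 0, 0.028]
    - [0, 0, 0.035]
    - [0, 0, 0.042]
    - [0, 0, 0.048]
    - [0, 0, 0.05]
    - [0, 0, 0.05]
  rotation:
    - [0, 0, 0]
    - [0, 0, 0]
    - [0, 0, 0]
    - [0, 0, 0]
    - [0, 0, 0]
    - [0, 0, 0]
    - [0, 0, 0]
    - [0, 0, 0]
    - [0, 0, 0]

```text
time: 8.85
tool_pos: [641.7, -241.1, 187.0]
tcp_rot: [-167.2, -21.9, 68.9]
ft_force: [-0.8, 0.5, -1.0]
finger_gap: 22.3
grip_force: 80.3
```

```bash
python3 q.py 2 114.6
```

```text
t 8.85 depth 33.0 lat ex,ym 0.4 0.4 F ex,ym,cz [ 0.2  0.7 -1.2] gap 22.3 lat in tool [ 0.1 -0.4 33. ]
```

>>> servo_tool:
  fingers: [0, 0, 0, 0]
  linear:
    - [0, 0, 0.003]
    - [0, 0, 0.005]
    - [0, 0, 0.007]
    - [0, 0, 0.007]
  rotation:
    - [0, 0, 0]
    - [0, 0, 0]
    - [0, 0, 0]
    - [0, 0, 0]

```text
time: 9.25
tool_pos: [641.2, -238.3, 180.7]
tcp_rot: [-167.2, -21.9, 68.9]
ft_force: [-0.0, -0.5, -2.4]
finger_gap: 22.0
grip_force: 80.3
```

```bash
python3 q.py 2 114.6
```

```text
t 9.25 depth 39.9 lat ex,ym 0.3 0.4 F ex,ym,cz [-1.5  0.1 -2. ] gap 22.0 lat in tool [ 0.  -0.3 39.9]
```

>>> servo_tool:
  fingers: [0, 0, 0, 0, 0]
  linear:
    - [0, 0, 0.003]
    - [0, 0, 0.006]
    - [0, 0, 0.009]
    - [0, 0, 0.011]
    - [0, 0, 0.011]
  rotation:
    - [0, 0, 0]
    - [0, 0, 0]
    - [0, 0, 0]
    - [0, 0, 0]
    - [0, 0, 0]

```text
time: 9.75
tool_pos: [640.7, -234.3, 172.1]
tcp_rot: [-167.3, -21.9, 69.0]
ft_force: [0.8, -2.7, 4.5]
finger_gap: 21.7
grip_force: 81.0
```

```bash
python3 q.py 2 114.6
```

```text
t 9.75 depth 49.3 lat ex,ym 0.2 0.0 F ex,ym,cz [-0.7 -0.3  5.2] gap 21.7 lat in tool [ 0.1 -0.  49.3]
```

>>> servo_tool:
  fingers: [0, 0, 0, 0]
  linear:
    - [0, 0, 0.002]
    - [0, 0, 0.004]
    - [0, 0, 0.004]
    - [0, 0, 0.004]
  rotation:
    - [0, 0, 0]
    - [0, 0, 0]
    - [0, 0, 0]
    - [0, 0, 0]

```text
time: 10.15
tool_pos: [641.1, -234.2, 172.0]
tcp_rot: [-167.6, -21.8, 69.0]
ft_force: [-3.1, -7.3, 17.8]
finger_gap: 21.8
grip_force: 82.9
```

```bash
python3 q.py 2 114.6
```

```text
t 10.15 depth 49.5 lat ex,ym -0.3 -0.7 F ex,ym,cz [ 1.5  4.3 18.9] gap 21.8 lat in tool [ 0.1  0.6 49.5]
```

Cavity 2 stops rigidly at about 49 mm, so it has a sleeve too. Next is cavity 3.

>>> servo_tool:
  fingers: [0, 0, 0, 0, 0, 0, 0, 0, 0]
  linear:
    - [0, 0, -0.025]
    - [0, 0, -0.05]
    - [0, 0, -0.072]
    - [0, 0, -0.072]
    - [0, 0, -0.072]
    - [0.0142, 0.0263, -0.072]
    - [0.0283, 0.0526, -0.072]
    - [0.0283, 0.0526, -0.072]
    - [0.0283, 0.0526, -0.072]
  rotation:
    - [0, 0, 0]
    - [0, 0, 0]
    - [0, 0, 0]
    - [0, 0, 0]
    - [0, 0, 0]
    - [0, 0, 0]
    - [0, 0, 0]
    - [0, 0, 0]
    - [0, 0, 0]

```text
time: 11.05
tool_pos: [704.2, -250.8, 228.7]
tcp_rot: [-166.9, -21.9, 68.9]
ft_force: [-0.6, 0.5, -1.9]
finger_gap: 22.1
grip_force: 80.2
```

```bash
python3 q.py 3 114.6
```

```text
t 11.05 depth -13.6 lat ex,ym -0.3 0.8 F ex,ym,cz [-0.3  0.5 -1.9] gap 22.1 lat in tool [ -0.6  -0.7 -13.6]
```

>>> servo_tool:
  fingers: [0, 0, 0, 0, 0, 0, 0, 0, 0, 0]
  linear:
    - [0, 0, 0.006]
    - [0, 0, 0.012]
    - [0, 0, 0.02]
    - [0, 0, 0.028]
    - [0, 0, 0.036]
    - [0, 0, 0.043]
    - [0, 0, 0.048]
    - [0, 0, 0.051]
    - [0, 0, 0.054]
    - [0, 0, 0.054]
  rotation:
    - [0, 0, 0]
    - [0, 0, 0]
    - [0, 0, 0]
    - [0, 0, 0]
    - [0, 0, 0]
    - [0, 0, 0]
    - [0, 0, 0]
    - [0, 0, 0]
    - [0, 0, 0]
    - [0, 0, 0]

```text
time: 12.05
tool_pos: [700.4, -229.4, 183.2]
tcp_rot: [-167.2, -21.9, 68.9]
ft_force: [0.1, -0.4, -2.8]
finger_gap: 21.8
grip_force: 80.2
```

```bash
python3 q.py 3 114.6
```

```text
t 12.05 depth 36.9 lat ex,ym -0.2 0.4 F ex,ym,cz [-1.6 -0.  -2.3] gap 21.8 lat in tool [-0.4 -0.1 36.9]
```

>>> servo_tool:
  fingers: [0, 0, 0, 0, 0, 0, 0]
  linear:
    - [0, 0, 0.003]
    - [0, 0, 0.006]
    - [0, 0, 0.009]
    - [0, 0, 0.011]
    - [0, 0, 0.013]
    - [0, 0, 0.015]
    - [0, 0, 0.015]
  rotation:
    - [0, 0, 0]
    - [0, 0, 0]
    - [0, 0, 0]
    - [0, 0, 0]
    - [0, 0, 0]
    - [0, 0, 0]
    - [0, 0, 0]

```text
time: 12.75
tool_pos: [699.2, -223.1, 169.5]
tcp_rot: [-167.2, -21.9, 68.9]
ft_force: [-0.2, 0.8, -1.1]
finger_gap: 21.8
grip_force: 80.2
```

```bash
python3 q.py 3 114.6
```

```text
t 12.75 depth 52.0 lat ex,ym -0.1 0.5 F ex,ym,cz [ 0.3  0.  -1.3] gap 21.8 lat in tool [-0.4 -0.2 52. ]
```

Past 52 mm with no contact, so cavity 3 is clear. I'll go to the floor.

>>> servo_tool:
  fingers: [0, 0, 0, 0, 0, 0, 0, 0]
  linear:
    - [0, 0, 0.006]
    - [0, 0, 0.012]
    - [0, 0, 0.018]
    - [0, 0, 0.021]
    - [0, 0, 0.023]
    - [0, 0, 0.025]
    - [0, 0, 0.026]
    - [0, 0, 0.026]
  rotation:
    - [0, 0, 0]
    - [0, 0, 0]
    - [0, 0, 0]
    - [0, 0, 0]
    - [0, 0, 0]
    - [0, 0, 0]
    - [0, 0, 0]
    - [0, 0, 0]

```text
time: 13.55
tool_pos: [697.6, -213.2, 148.4]
tcp_rot: [-167.3, -21.9, 69.0]
ft_force: [-1.8, -2.5, 5.6]
finger_gap: 21.8
grip_force: 81.2
```

```bash
python3 q.py 3 114.6
```

```text
t 13.55 depth 75.3 lat ex,ym -0.2 0.1 F ex,ym,cz [0.4 2.2 6. ] gap 21.8 lat in tool [-0.3  0.1 75.3]
```

>>> servo_tool:
  fingers: [0, 0, 0, 0]
  linear:
    - [0, 0, 0.0015]
    - [0, 0, 0.003]
    - [0, 0, 0.003]
    - [0, 0, 0.003]
  rotation:
    - [0, 0, 0]
    - [0, 0, 0]
    - [0, 0, 0]
    - [0, 0, 0]

```text
time: 13.95
tool_pos: [697.9, -213.1, 148.3]
tcp_rot: [-167.5, -21.8, 69.0]
ft_force: [-4.2, -5.8, 14.7]
finger_gap: 22.0
grip_force: 82.5
```

```bash
python3 q.py 3 114.6; python3 - <<'E'
from h import *
from bench import r
p,Rc=cur(r.sense())
q=p+cz*115
delta(p,Rc,q,Rc)
A=np.array([479,-389.5,125.])
delta(p,Rc,A+[0,0,150],down(71.5));delta(p,Rc,[560,-300,285],down(71.5))
E
```

```text
t 13.95 depth 75.4 lat ex,ym -0.5 -0.4 F ex,ym,cz [ 1.7  5.1 15.4] gap 22.0 lat in tool [-0.2  0.5 75.4]
lin [0.0, 0.0002, -0.115] rot [0.0, 0.0, 0.0]
lin [-0.1786, -0.1828, -0.1725] rot [-11.84, -21.99, -0.07]
lin [-0.0703, -0.1332, -0.1502] rot [-11.84, -21.99, -0.07]
```

>>> servo_tool:
  fingers: [0, 0, 0, 0, 0, 0, 0, 0, 0, 0]
  linear:
    - [0, 0, -0.03]
    - [0, 0, -0.06]
    - [0, 0, -0.09]
    - [0, 0, -0.12]
    - [0, 0, -0.12]
    - [-0.0703, -0.1332, -0.15]
    - [-0.0703, -0.1332, -0.15]
    - [-0.0703, -0.1332, -0.15]
    - [-0.1786, -0.1828, -0.1725]
    - [-0.1786, -0.1828, -0.1725]
  rotation:
    - [0, 0, 0]
    - [0, 0, 0]
    - [0, 0, 0]
    - [0, 0, 0]
    - [0, 0, 0]
    - [-5.9, -11, 0]
    - [-11.8, -22, 0]
    - [-11.8, -22, 0]
    - [-11.8, -22, 0]
    - [-11.8, -22, 0]

```text
time: 14.95
tool_pos: [530.0, -344.2, 270.7]
tcp_rot: [-179.7, 0.1, 71.8]
ft_force: [0.5, -1.3, -2.4]
finger_gap: 21.8
grip_force: 80.2
```

>>> servo_tool:
  fingers: [0, 0, 0]
  linear:
    - [0, 0, 0]
    - [0, 0, 0]
    - [0, 0, 0]
  rotation:
    - [0, 0, 0]
    - [0, 0, 0]
    - [0, 0, 0]

```text
time: 15.25
tool_pos: [531.7, -346.9, 270.9]
tcp_rot: [-179.6, -0.1, 71.5]
ft_force: [0.2, 0.3, -1.1]
finger_gap: 22.3
grip_force: 80.2
```

```bash
python3 - <<'E'
from h import *
from bench import r
st=r.sense();p,Rc=cur(st);print(p,st["tcp_rot"])
s=r.snapshot("side");cv2.imwrite("pics/c4.png",crop(s,270,120,150,130,5))
delta(p,Rc,[479,-389.5,185],down(71.5))
# rack hole: opposite
print(proj(s,p+Rc.apply([0,0,114.6])))
E
```

```text
[ 531.74879969 -346.86542637  270.88233507] [-1.79624897e+02 -1.21636856e-01  7.15098067e+01]
lin [-0.0573, -0.0359, 0.086] rot [-0.38, -0.12, 0.01]
[274.80356817 180.44213296]
```

View pics/c4.png

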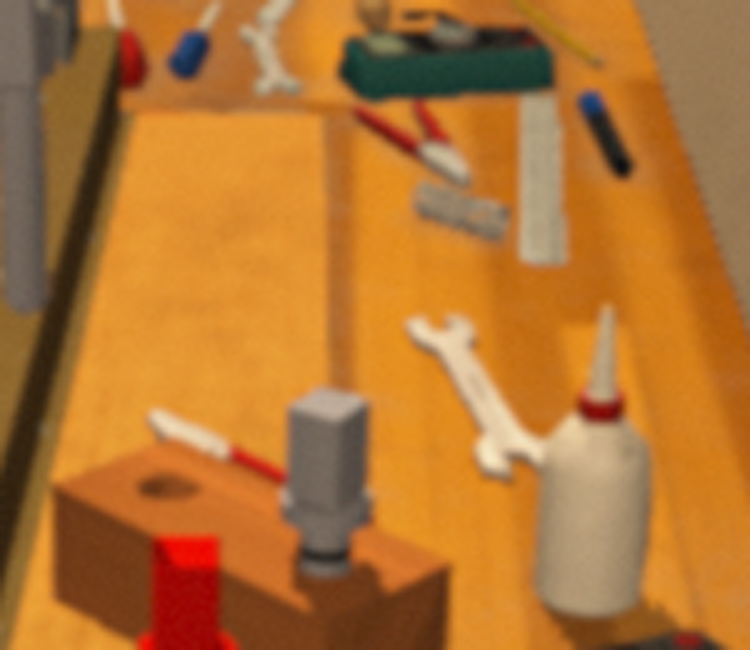

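The side view shows the empty rack hole at crop (170,487), pixel (304,217.4). The gauge foot is at (275,181), as predicted.

```bash
python3 - <<'E'
from h import *
s=dict(np.load("pics/side0.npz"));print(atz(s,304,217.4,60))
w=dict(np.load("pics/w1.npz"));print(proj(w,[477.5,-388.5,60]))
E
```

```text
[ 476.83605538 -383.39665494   60.        ]
[363.63866648 222.80147691]
```

>>> servo_tool:
  fingers: [0, 0, 0, 0, 0]
  linear:
    - [-0.03, -0.018, 0.04]
    - [-0.0573, -0.0359, 0.07]
    - [-0.0573, -0.0359, 0.07]
    - [-0.0573, -0.0359, 0.07]
    - [-0.0573, -0.0359, 0.07]
  rotation:
    - [0, 0, 0]
    - [-0.3, 0, 0]
    - [-0.3, 0, 0]
    - [-0.3, 0, 0]
    - [-0.3, 0, 0]

```text
time: 15.8
tool_pos: [480.4, -390.1, 202.8]
tcp_rot: [180.0, -0.1, 71.5]
ft_force: [-0.5, 0.9, -0.1]
finger_gap: 21.6
grip_force: 80.3
```

```bash
python3 - <<'E'
from h import *
from bench import r
st=r.sense();p,Rc=cur(st);print(p,st["tcp_rot"],st["ft_force"])
delta(p,Rc,[478.5,-389,185],down(71.5))
delta(p,Rc,[478.5,-389,128],down(71.5))
E
```

```text
[ 480.43333577 -390.08959117  202.81126271] [ 1.79950846e+02 -5.68478241e-02  7.15446059e+01] [-0.46130801  0.87387661 -0.11557491]
lin [0.0004, -0.0022, 0.0178] rot [0.05, -0.06, 0.04]
lin [0.0003, -0.0022, 0.0748] rot [0.05, -0.06, 0.04]
```

>>> servo_tool:
  fingers: [0, 0, 0, 0, 0, 0, 0, 0, 0, 0]
  linear:
    - [0.0005, -0.002, 0.008]
    - [0.0005, -0.002, 0.018]
    - [0.0005, -0.002, 0.028]
    - [0.0005, -0.002, 0.036]
    - [0.0005, -0.002, 0.044]
    - [0.0005, -0.002, 0.052]
    - [0.0005, -0.002, 0.06]
    - [0.0005, -0.002, 0.068]
    - [0.0005, -0.002, 0.074]
    - [0.0005, -0.002, 0.074]
  rotation:
    - [0, 0, 0]
    - [0, 0, 0]
    - [0, 0, 0]
    - [0, 0, 0]
    - [0, 0, 0]
    - [0, 0, 0]
    - [0, 0, 0]
    - [0, 0, 0]
    - [0, 0, 0]
    - [0, 0, 0]

```text
time: 16.8
tool_pos: [476.5, -388.6, 126.4]
tcp_rot: [-179.9, -0.1, 71.5]
ft_force: [-0.2, 0.7, -1.4]
finger_gap: 21.6
grip_force: 80.2
```

>>> servo_tool:
  fingers: [0, 0, 0, 0]
  linear:
    - [0, 0, 0.002]
    - [0, 0, 0.004]
    - [0, 0, 0.005]
    - [0, 0, 0.005]
  rotation:
    - [0, 0, 0]
    - [0, 0, 0]
    - [0, 0, 0]
    - [0, 0, 0]

```text
time: 17.2
tool_pos: [477.7, -389.7, 124.6]
tcp_rot: [179.9, -0.0, 71.5]
ft_force: [-1.9, 1.9, 6.2]
finger_gap: 21.9
grip_force: 81.2
```

>>> servo_tool:
  fingers: [0.03, 0.05, 0.05, 0.05, 0.05, 0.05, 0.05, 0.05]
  linear:
    - [0, 0, 0]
    - [0, 0, 0]
    - [0, 0, 0]
    - [0, 0, 0]
    - [0, 0, -0.03]
    - [0, 0, -0.065]
    - [0, 0, -0.07]
    - [0, 0, -0.07]
  rotation:
    - [0, 0, 0]
    - [0, 0, 0]
    - [0, 0, 0]
    - [0, 0, 0]
    - [0, 0, 0]
    - [0, 0, 0]
    - [0, 0, 0]
    - [0, 0, 0]

```text
time: 18.0
tool_pos: [478.0, -390.0, 194.9]
tcp_rot: [179.9, 0.0, 71.5]
ft_force: [-0.2, -0.4, -0.7]
finger_gap: 49.9
grip_force: 0.0
```

```bash
python3 - <<'E'
from h import *
from bench import r
st=r.sense();p,Rc=cur(st);print(p,st["tcp_rot"],st["ft_force"],st["finger_gap"])
delta(p,Rc,[414,-326.5,180],down(58.5))
delta(p,Rc,[414,-326.5,112],down(58.5))
E
```

```text
[ 478.0412384  -390.00890899  194.86968475] [1.79851210e+02 2.43200258e-02 7.14847641e+01] [-0.21505453 -0.39908276 -0.72681326] 49.925161412088535
lin [0.0399, -0.0809, 0.0146] rot [0.15, 0.01, 12.98]
lin [0.0399, -0.0811, 0.0826] rot [0.15, 0.01, 12.98]
```

>>> servo_tool:
  fingers: [0.05, 0.05, 0.05, 0.05, 0.05, 0.05, 0.05, 0.05, 0.05, 0.05]
  linear:
    - [0.02, -0.04, 0.0]
    - [0.04, -0.081, 0.01]
    - [0.04, -0.081, 0.01]
    - [0.04, -0.081, 0.01]
    - [0.04, -0.081, 0.01]
    - [0.04, -0.081, 0.03]
    - [0.04, -0.081, 0.05]
    - [0.04, -0.081, 0.07]
    - [0.04, -0.081, 0.081]
    - [0.04, -0.081, 0.081]
  rotation:
    - [0, 0, 6]
    - [0, 0, 13]
    - [0, 0, 13]
    - [0, 0, 13]
    - [0, 0, 13]
    - [0, 0, 13]
    - [0, 0, 13]
    - [0, 0, 13]
    - [0, 0, 13]
    - [0, 0, 13]

```text
time: 19.0
tool_pos: [412.8, -325.3, 110.4]
tcp_rot: [-179.8, -0.1, 58.5]
ft_force: [0.8, 1.1, 0.2]
finger_gap: 50.0
grip_force: 0.0
```

>>> servo_tool:
  fingers: [0.03, 0.0, 0.0, 0.0, 0.0, 0.0, 0.0]
  linear:
    - [0, 0, 0]
    - [0, 0, 0]
    - [0, 0, 0]
    - [0, 0, 0]
    - [0, 0, 0]
    - [0, 0, 0]
    - [0, 0, 0]
  rotation:
    - [0, 0, 0]
    - [0, 0, 0]
    - [0, 0, 0]
    - [0, 0, 0]
    - [0, 0, 0]
    - [0, 0, 0]
    - [0, 0, 0]
  force: 80

```text
time: 19.7
tool_pos: [414.0, -326.3, 113.7]
tcp_rot: [179.9, -0.0, 58.5]
ft_force: [0.2, -0.6, 6.3]
finger_gap: 21.3
grip_force: 79.7
```

```bash
python3 - <<'E'
from h import *
from bench import r
st=r.sense();p,Rc=cur(st);print(p,st["tcp_rot"],st["ft_force"],st["finger_gap"],st["grip_force"])
G=p[2]-10;print(G)
T=tilt(71.5)
T2=tilt(58.5)
for n,q,Q in(("via",[560,-300,300],T2),("pre",C[3]+cz*(G+25),T2)):print(n);delta(p,Rc,q,Q)
E
```

```text
[ 413.96492489 -326.29994084  113.6548388 ] [ 1.79877013e+02 -1.61895631e-02  5.84878531e+01] [ 0.23167181 -0.58823615  6.26474588] 21.28581358446264 79.737389087677
103.6548388040454
via
lin [0.0988, 0.1112, -0.1861] rot [16.68, 18.72, 0.01]
pre
lin [0.2167, 0.2078, -0.1154] rot [16.68, 18.72, 0.01]
```

>>> servo_tool:
  fingers: [0, 0, 0, 0, 0, 0, 0, 0, 0, 0]
  linear:
    - [0, 0, -0.04]
    - [0, 0, -0.085]
    - [0, 0, -0.13]
    - [0, 0, -0.17]
    - [0, 0, -0.186]
    - [0.033, 0.037, -0.186]
    - [0.066, 0.074, -0.186]
    - [0.099, 0.111, -0.186]
    - [0.13, 0.14, -0.18]
    - [0.16, 0.165, -0.17]
  rotation:
    - [0, 0, 0]
    - [0, 0, 0]
    - [0, 0, 0]
    - [0, 0, 0]
    - [0, 0, 0]
    - [4, 4.7, 0]
    - [8, 9.4, 0]
    - [12, 14, 0]
    - [16.7, 18.7, 0]
    - [16.7, 18.7, 0]

```text
time: 20.7
tool_pos: [637.5, -277.1, 277.5]
tcp_rot: [-162.2, -18.6, 55.3]
ft_force: [0.3, -1.5, -2.8]
finger_gap: 21.7
grip_force: 80.1
```

```bash
python3 - <<'E'
from h import *
from bench import r
st=r.sense();p,Rc=cur(st);print(p,st["tcp_rot"],st["ft_force"],st["joint_pos"].round(0))
delta(p,Rc,C[3]+cz*(103.65+25),tilt(58.5))
E
```

```text
[ 637.49281839 -277.12411183  277.48865929] [-162.15428781  -18.57199646   55.28278876] [ 0.28409194 -1.46571529 -2.81261761] [-37.  40.  43.  19. 115.   0.]
lin [0.0418, 0.0572, 0.0494] rot [-0.56, -0.22, -0.34]
```

>>> servo_tool:
  fingers: [0, 0, 0, 0, 0]
  linear:
    - [0.014, 0.019, 0.015]
    - [0.028, 0.038, 0.03]
    - [0.0418, 0.0572, 0.044]
    - [0.0418, 0.0572, 0.046]
    - [0.0418, 0.0572, 0.046]
  rotation:
    - [0, 0, 0]
    - [0, 0, 0]
    - [0, 0, 0]
    - [0, 0, 0]
    - [0, 0, 0]

```text
time: 21.2
tool_pos: [703.8, -249.0, 233.9]
tcp_rot: [-162.3, -18.4, 55.6]
ft_force: [-0.5, -0.8, -1.3]
finger_gap: 21.5
grip_force: 80.1
```

```bash
sed -i 's/^print("t"/Rt=tilt(58.5)\nprint("t"/' q.py; python3 q.py 3 103.65; python3 - <<'E'
from h import *
from bench import r
st=r.sense();p,Rc=cur(st)
delta(p,Rc,C[3]+cz*(103.65+8),tilt(58.5))
f=p+Rc.apply([0,0,103.65])
s=r.snapshot("side");w=r.snapshot("wrist")
print(proj(s,f),proj(w,f),proj(w,C[3]))
a=crop(s,130,130,110,120,4);b=crop(w,215,240,100,120,3.6) 
b=cv2.resize(w["frame"][200:400,180:400,::-1],None,fx=1.6,fy=2.4)
cv2.imwrite("pics/c5.png",np.hstack([a,b[:480]]))
E
```

```text
t 21.2 depth -28.4 lat ex,ym 3.4 0.7 F ex,ym,cz [-1.2  0.6 -0.9] gap 21.5 lat in tool [  2.1  -3.  -28.4]
lin [-0.002, 0.0021, 0.0204] rot [-0.48, -0.01, -0.09]
[172.30514066 217.6152346 ] [276.63666653 208.41828306] [279.65716121 202.64472824]
```

View pics/c5.png

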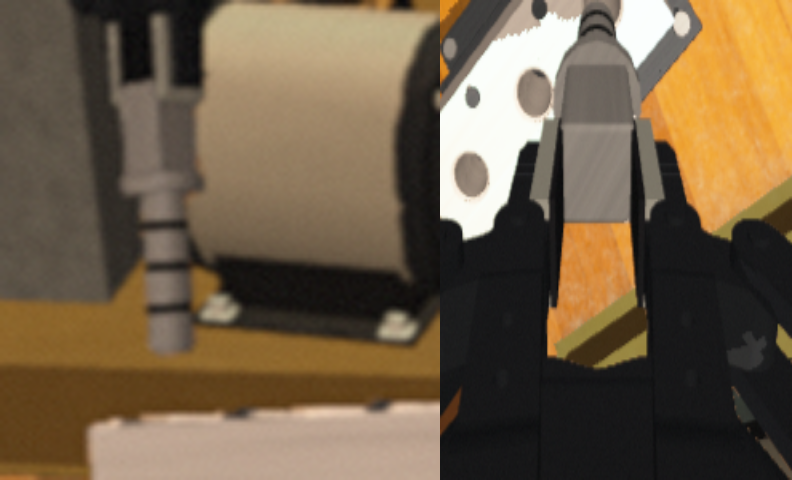

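The side view shows the cartridge foot at about (172.7,217.5), which matches the prediction, and the cartridge is held square. I'll correct the lateral offset and approach.

>>> servo_tool:
  fingers: [0, 0, 0, 0]
  linear:
    - [-0.002, 0.002, 0.01]
    - [-0.002, 0.002, 0.02]
    - [-0.002, 0.002, 0.02]
    - [-0.002, 0.002, 0.02]
  rotation:
    - [-0.4, 0, 0]
    - [-0.4, 0, 0]
    - [-0.4, 0, 0]
    - [-0.4, 0, 0]

```text
time: 21.7
tool_pos: [703.1, -244.6, 219.3]
tcp_rot: [-163.1, -18.5, 55.6]
ft_force: [0.3, -0.1, -1.2]
finger_gap: 21.7
grip_force: 80.1
```

```bash
python3 q.py 3 103.65; python3 - <<'E'
from h import *
from bench import r
st=r.sense();p,Rc=cur(st)
delta(p,Rc,C[3]+cz*(103.65),tilt(58.5))
E
```

```text
t 21.7 depth -13.4 lat ex,ym 0.4 -0.4 F ex,ym,cz [-0.7 -0.3 -1. ] gap 21.7 lat in tool [  0.5   0.1 -13.4]
lin [-0.0005, 0.0004, 0.0134] rot [0.28, -0.04, -0.07]
```

>>> servo_tool:
  fingers: [0, 0, 0, 0, 0, 0, 0, 0, 0, 0]
  linear:
    - [-0.0005, 0.0003, 0.005]
    - [-0.0005, 0.0003, 0.01]
    - [-0.0005, 0.0003, 0.015]
    - [-0.0005, 0.0003, 0.02]
    - [-0.0005, 0.0003, 0.025]
    - [-0.0005, 0.0003, 0.03]
    - [-0.0005, 0.0003, 0.035]
    - [-0.0005, 0.0003, 0.04]
    - [-0.0005, 0.0003, 0.04]
    - [-0.0005, 0.0003, 0.04]
  rotation:
    - [0.2, 0, 0]
    - [0.2, 0, 0]
    - [0.2, 0, 0]
    - [0.2, 0, 0]
    - [0.2, 0, 0]
    - [0.2, 0, 0]
    - [0.2, 0, 0]
    - [0.2, 0, 0]
    - [0.2, 0, 0]
    - [0.2, 0, 0]

```text
time: 22.7
tool_pos: [700.6, -227.8, 181.4]
tcp_rot: [-162.8, -18.5, 55.6]
ft_force: [0.4, -0.5, -0.5]
finger_gap: 21.5
grip_force: 80.1
```

```bash
python3 q.py 3 103.65
```

```text
t 22.7 depth 28.2 lat ex,ym 0.1 -0.4 F ex,ym,cz [-0.7 -0.3 -0.2] gap 21.5 lat in tool [ 0.3  0.2 28.2]
```

Sliding in freely. It should seat at 70 mm.

>>> servo_tool:
  fingers: [0, 0, 0, 0, 0, 0, 0, 0, 0, 0]
  linear:
    - [0, 0, 0.006]
    - [0, 0, 0.012]
    - [0, 0, 0.018]
    - [0, 0, 0.024]
    - [0, 0, 0.03]
    - [0, 0, 0.034]
    - [0, 0, 0.037]
    - [0, 0, 0.039]
    - [0, 0, 0.04]
    - [0, 0, 0.04]
  rotation:
    - [0, 0, 0]
    - [0, 0, 0]
    - [0, 0, 0]
    - [0, 0, 0]
    - [0, 0, 0]
    - [0, 0, 0]
    - [0, 0, 0]
    - [0, 0, 0]
    - [0, 0, 0]
    - [0, 0, 0]

```text
time: 23.7
tool_pos: [697.7, -211.2, 145.2]
tcp_rot: [-162.8, -18.5, 55.6]
ft_force: [0.0, 0.3, -2.4]
finger_gap: 21.4
grip_force: 80.2
```

```bash
python3 q.py 3 103.65
```

```text
t 23.7 depth 68.1 lat ex,ym 0.0 -0.5 F ex,ym,cz [-0.7 -0.1 -2.3] gap 21.4 lat in tool [ 0.3  0.4 68.1]
```

>>> servo_tool:
  fingers: [0, 0, 0, 0, 0]
  linear:
    - [0, 0, 0.001]
    - [0, 0, 0.003]
    - [0, 0, 0.005]
    - [0, 0, 0.005]
    - [0, 0, 0.005]
  rotation:
    - [0, 0, 0]
    - [0, 0, 0]
    - [0, 0, 0]
    - [0, 0, 0]
    - [0, 0, 0]

```text
time: 24.2
tool_pos: [697.8, -210.4, 143.2]
tcp_rot: [-163.0, -18.5, 55.7]
ft_force: [-2.4, -3.8, 8.4]
finger_gap: 21.5
grip_force: 81.4
```

```bash
python3 q.py 3 103.65
```

```text
t 24.2 depth 70.2 lat ex,ym -0.3 -0.9 F ex,ym,cz [0.5 3.  9. ] gap 21.5 lat in tool [ 0.4  0.7 70.3]
```

>>> servo_tool:
  fingers: [0, 0, 0]
  linear:
    - [0, 0, 0.002]
    - [0, 0, 0.003]
    - [0, 0, 0.003]
  rotation:
    - [0, 0, 0]
    - [0, 0, 0]
    - [0, 0, 0]

```text
time: 24.5
tool_pos: [697.9, -210.4, 143.1]
tcp_rot: [-163.2, -18.5, 55.7]
ft_force: [-6.4, -6.8, 17.2]
finger_gap: 21.6
grip_force: 82.7
```

>>> servo_tool:
  fingers: [0.0, 0.03, 0.05, 0.05, 0.05, 0.05, 0.05, 0.05, 0.05, 0.05]
  linear:
    - [0, 0, -0.005]
    - [0, 0, -0.007]
    - [0, 0, -0.007]
    - [0, 0, -0.007]
    - [0, 0, -0.007]
    - [0, 0, -0.03]
    - [0, 0, -0.06]
    - [0, 0, -0.1]
    - [0, 0, -0.13]
    - [0, 0, -0.13]
  rotation:
    - [0, 0, 0]
    - [0, 0, 0]
    - [0, 0, 0]
    - [0, 0, 0]
    - [0, 0, 0]
    - [0, 0, 0]
    - [0, 0, 0]
    - [0, 0, 0]
    - [0, 0, 0]
    - [0, 0, 0]

```text
time: 25.5
tool_pos: [707.8, -264.5, 261.3]
tcp_rot: [-163.3, -18.5, 55.7]
ft_force: [0.7, -0.1, 0.2]
finger_gap: 50.4
grip_force: 0.0
```

```bash
python3 - <<'E'
from h import *
from bench import r
s=r.snapshot("side");w=r.snapshot("wrist")
print(proj(s,C[3]+cz*48),proj(w,C[3]),proj(w,C[3]+cz*48),r.sense()["tool_pos"])
a=crop(s,130,130,230,150,2.2)
b=w["frame"][60:390,200:490,::-1]
h=min(a.shape[0],b.shape[0]);cv2.imwrite("pics/c6.png",np.hstack([a[:h],b[:h]]))
E
```

```text
[171.60852266 206.42765521] [275.14039769 195.19771694] [275.02110746 207.01472754] [ 706.99206434 -262.48507609  256.08334492]
```

View pics/c6.png

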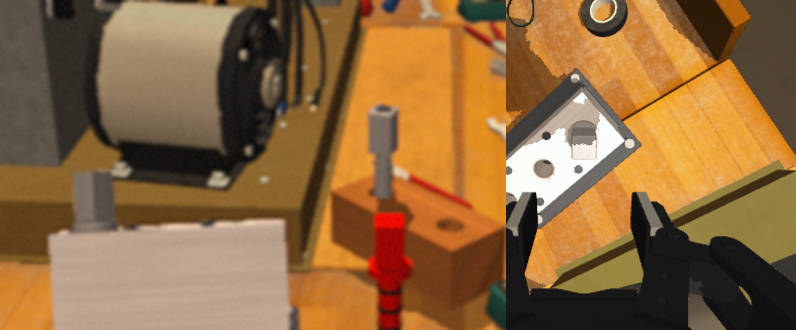

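The side view shows the cartridge grip top at crop (92,170), where a fully seated cartridge should be. The gauge stands upright in the rack and the gripper is clear.

```bash
python3 -c "
from bench import r
print(r.hand_in())"
```

```text
the job is handed in; nothing more can be done
None
```

The job is handed in: cavities 1 and 2 stopped the gauge at about 37 and 49 mm (sleeves), cavity 3 was clear to its 75 mm floor, the cartridge is seated there with its flange on the block, and the gauge is back in the rack, after about 25.6 s of the 72 s allowed.

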